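# Feed a tube into the tack-weld cell and shut the guard

### The arm

A 7-joint arm with a two-finger parallel gripper is mounted at the origin on the work surface. World frame = base frame: x ahead of the robot, y to its left, z up, the work surface at z = 0. Lengths are in m, angles in rad, forces in N, time in s.
With the tool pointing down it reaches from about 0.35 to 0.9 m from the base axis. Payload 8.1 kg.
Tool frame: the origin (TCP) lies at the centre of the arm's flange, where the gripper is bolted on; the fingertips stand 178 mm ahead of it and the grasp point (between the pads) lies 159 mm ahead of it; x points along the fingers, z is the direction in which the jaws open and shut, and the axes are right-handed (so a half turn about x gives the same grasp; the last joint's range is limited). The gripper opens to 92 mm and grips with 3 to 60 N. Pads are 19 mm wide; open, the fingers measure 130 mm over their backs; the gripper's body (75 mm by 190 mm) begins 47 mm behind the grasp point.
Start: joints at [1.182, 0.434, 0.025, 1.573, -0.012, 1.134, -0.075], TCP at [0.176, -0.6, 0.405] pointing down, gripper open.
Joint ranges: [-2.62, 2.62], [-0.44, 2.09], [-1.27, 1.32], [0.08, 2.57], [-1.32, 4.46], [0.12, 2], [-2.74, 2.74]. Speed limits (rad/s): [2.22, 2.22, 3.01, 3.01, 3.14, 3.14, 3.14].

### API

Orientations are given as a rotation vector (axis times angle).
In Python, from cell import arm, get_image, search_frame, pinpoint gives the robot as it stands.
- The arm moves only by the tool arm_command, never from a script. Its argument "motion" is a list of rows, each a list of 7 numbers: the finger opening in mm, from 0 to 91.8, then the shift along the tool's x, y, z in mm, then the turn, a rotation vector about the tool's x, y, z in degrees. In form: [[fingers, x, y, z, ax, ay, az], ...]. A call has 1 to 5 rows; each row shifts and turns the commanded pose from where the row before left it, along the tool's axes as they then stand; what a row does not reach is not made up. A row lasts 1/8 s, in which the tool goes at most 62.5 mm and 10.7 degrees, less where a joint would pass 70% of its speed; a pose out of reach is approached as far as the arm can. A call with a gripper value outside its range is refused whole. The fingers move at their own pace and stop on an object; "newtons" is the grip in N (left out, the last holds). Time passes only in rows, so rows that do not move let the fingers close. It gives the time, the measured TCP pose, the force and the opening at its end, in the units of the state.
- arm.observe(): the state, without advancing time (a new reading comes with each control period).
- get_image(name): name is "side" or "top" or "wrist"; returns a dict with "frame" (480x640x3 uint8, red, green, blue), "range_z" (480x640 float32, m along the optical axis (not along the pixel's ray), 0 where there is no reading), "K" (3x3 intrinsics, pixels), "origin" and "rotation" of the camera in the world; the wrist camera has in their place "tool_from_camera" (4x4, takes a point from camera to tool coordinates, whose origin is the TCP and whose axes are the tool frame's). Camera axes: x right, y down, z forward; pixel columns grow to the right and rows downward; lengths in m; the calibration is good to about 2 mm. A picture is of the moment at which its call begins: read the wrist's pose just before it.
- arm.sign_off(): hands the job in, once; it reports no verdict.
Trained networks look in the newest picture that a camera, given by its name, has taken for a name from the list of things; names that differ only in an ending like _2 or _b are one class to them, and where a whole thing is asked for, a point or a joint stands for the part that bears it (a point fixed in the world has none). Each returns a list of dicts, best first, with "p" (0 to 1); they miss things now and then, are a little off and sometimes report something else, mostly with a low value. They report only what shows in the picture. A call takes as long as a camera call. They do not tell look-alikes from the thing itself.
- search_frame(camera, target): "point" ([x, y, z] in m, in world coordinates, good to about 4 mm: the middle of the surface that is visible of it).
- pinpoint(camera, target): "point" ([x, y, z] in m, in world coordinates, good to about 4 mm: a listed point, or the origin of a listed thing).
The state is a dict: "clock": time; "joints": joint angles; "dq": joint speeds; "joint_efforts": joint torques, N m; "position": TCP position; "ee_rot": TCP orientation; "force": force on the tool from outside, world axes, zero at the start; "ft_torque": the same for the moment, N m; "width": opening from 0.0 (shut) to 1.0 (fully open).
Only numpy, scipy, OpenCV 4.12 (cv2) and the standard library are available. Lean on these libraries where they do the work, as an engineer would, in place of code of your own. Each camera call takes 0.05 s, during which the arm holds its last target. There are 200 camera calls.

### The job

Slide the amber guard of the small tack-weld cell fully open, then push the green square tube along its feed rails through the doorway until it is fully home against the red end stop. Then slide the guard fully shut again. Leave everything else on the table where it is.

Things in the scene. Friction and masses are not known exactly. Their poses are not given: they have to be found in the camera images.
- cell: Fixed open-topped grey enclosure, walls 80 mm high, x -90 to 210, y 12 to 200 mm in its frame, with a feed channel leading into it. Origin: on the table, under the channel's centre line, in the guard's plane. Its +y is the feed direction (into the enclosure), its +x the way the guard opens, z up. Doorway x -60 to 65 mm, without lintel: a tool held from above passes through it with the tube.
- feed (a point): Centre of the feed channel's floor in the doorway, at the cell's x = 0, y = 0, 8 mm above the table. The channel runs along the cell's y from -275 to the stop at 142 mm. Two aluminium rails, 66 mm apart inside, 10 mm thick, tops 30 mm above the table, guide the tube; they are interrupted at the guard.
- end_stop (a point): Centre of the face of the red end stop block inside the cell, 38 mm above the table, at cell x = 0, y = 142 mm. The stop is 90 mm wide, its top 60 mm above the table. With the tube home, the tube's centre is 60 mm short of this face.
- guard (a joint): Guard travel in m along the cell's +x: 0 shut, 0.13 fully open (end stop). Starts 0 to 30 mm ajar. The guard is an amber window in an aluminium frame, 124 mm wide (x), 8 mm thick, top edge 84 mm above the table; it slides with about 2 N of friction plus light damping and stays where it is left.
- guard_handle (a point): Centre of the guard's black handle, an upright block standing on the guard's top edge: 20 mm along x (sliding direction), 24 mm along y, from 84 to 134 mm above the table; this point is 109 mm up. In the cell frame it is at y = 0 and x = 25 mm + guard travel. It can be pushed from either side or pinched from above.
- tube_center (a point): Centre of the loose green-primed square steel tube, 60 x 60 mm in section, 120 mm long along its y (parallel to the cell's y), about 0.6 kg, lying on the channel floor between the rails; its centre is 38 mm above the table. The end towards its -y (away from the cell) is closed by a flat yellow cap that can be pushed; the other end is open. It starts outside the guard.
- magnet: Bystander: red triangular welding magnet, about 80 x 85 mm, 20 mm high, lying beside the feed channel on its +x side. Origin under the middle of one red leg.
- offcut_a: Bystander: dark square tube offcut 40 x 40 x 90 mm. Origin under its centre.
- offcut_b: Bystander: dark square tube offcut 40 x 40 x 140 mm. Origin under its centre.
- spray: Bystander: upright spray can, 56 mm diameter, 170 mm tall. Origin under its centre.
- hammer: Bystander: hammer lying on the table. Origin under its middle.
- dustpan: Bystander: dark sheet-metal dustpan 160 x 200 mm, 50 mm high, wooden handle. Origin under its pan's centre.
Mind the look-alikes: they are no part of the job. Of the things that look like the part that bears tube_center, the smallest one is meant.

How it is judged:
On the way, in this order (a step that is already met when the one before it is completed fails the run):
1. the guard is slid fully open while the tube is still outside (value of joint guard above 0.118 m and y of tube_center in the frame of cell below -0.05 m), for 0.2 s.
2. with the guard open, the tube is pushed fully home against the end stop (y of tube_center in the frame of cell between 0.077 and 0.088 m and x of tube_center in the frame of cell between -0.008 and 0.008 m and z of tube_center in the frame of cell below 0.043 m and angle between tube_center's own z axis and vertical below 0.05 rad and value of joint guard above 0.09 m), for 0.2 s.
At the end, for the whole second after the job is handed in: The guard is shut to within 5 mm and the tube lies flat on the channel floor between the rails, within 5 mm of the end stop (y of tube_center in the frame of cell between 0.077 and 0.088 m and x of tube_center in the frame of cell between -0.008 and 0.008 m and z of tube_center in the frame of cell below 0.043 m and angle between tube_center's own z axis and vertical below 0.05 rad and value of joint guard below 0.005 m); the robot touches nothing.
It fails at once if one of the other things on the table is moved by more than 30 mm (distance of any of magnet, offcut_a, offcut_b, spray, hammer, dustpan from where it was at the start of the episode above 0.03 m).
It also fails if it takes over 58 s, if anything falls off the work surface, if the arm or the gripper's body presses on something with over 40 N, if the wrist force passes 120 N, or if a joint passes its speed limit or range.

## Working session

There is one attempt and no reset: what is moved stays moved. The work goes in short steps, Python scripts to look and compute and a tool call to move; the robot and the scene stay as the last step left them, time stands still between calls to the robot, and variables do not carry over. Pictures are saved under pics/ and viewed, about 8 in all and at most 12, crops included, and the job is handed in when it is done.

Besides the shell and the picture viewer there is one more tool, called after "Request:" by a JSON object that holds its "name" and its "arguments". arm_command: Moves the arm, as the interface text tells. Its arguments: {"type":"object","properties":{"motion":{"type":"array"},"newtons":{"type":"number"}},"required":["motion"]}

```bash
mkdir -p pics; ls; python3 - <<'E'
from cell import arm,get_image,search_frame,pinpoint
import cv2,numpy as np
s=arm.observe();print(s)
ims=[]
for c in("top","side"):
    d=get_image(c);ims.append(d["frame"]);cv2.imwrite(f"pics/{c}0.png",d["frame"][:,:,::-1])
    print(c,d["K"].tolist(),d["origin"],np.array(d["rotation"]).tolist())
    np.savez(f"{c}0.npz",**d)
    for n in("cell","feed","end_stop","guard","guard_handle","tube_center","magnet","spray","hammer","dustpan","offcut_a"):
        for r in pinpoint(c,n)[:3] if n!="guard" else search_frame(c,n)[:2]: print(c,n,np.round(r["point"],3),round(r["p"],2))
E
```

```text
pics
{'clock': 0.0, 'joints': array([ 1.18239762,  0.43520336,  0.02500267,  1.57411012, -0.01165216,
        1.13400508, -0.07509848]), 'dq': array([-4.00270523e-06,  2.58585179e-04, -7.86413456e-04, -5.58154886e-04,
       -8.34562703e-04,  1.11937292e-03, -1.24262116e-05]), 'joint_efforts': array([-7.44410409e-04, -6.67840433e+01,  9.85070877e-01, -3.14448202e+01,
       -6.03642873e-02,  4.29765740e-02,  1.63217715e-04]), 'position': array([ 0.17609712, -0.59942737,  0.40395224]), 'ee_rot': array([ 0.99712677,  1.33226947, -0.99569997]), 'force': array([-0.33022269,  0.10839342, -0.67279422]), 'ft_torque': array([-0.01625484,  0.00885357, -0.01394599]), 'width': 1.0009627461126969}
top [[542.5109886227918, 0.0, 328.29449516132973], [0.0, 542.5109886227918, 238.65570107806286], [0.0, 0.0, 1.0]] [0.22998581 0.05596283 1.62322086] [-2.1277050972243075, 2.1697916557032135, -0.1631431907846626]
top cell [ 0.494  0.142 -0.   ] 0.65
top feed [0.495 0.143 0.01 ] 0.72
top end_stop [0.463 0.281 0.04 ] 0.61
top guard [0.527 0.144 0.09 ] 0.58
top guard_handle [0.534 0.15  0.104] 0.74
top tub
[... 540 characters left out ...]
0]] [0.15003889 0.98379845 1.17144046] [-0.4902578672754024, 2.7810322905140534, -1.0753556924202485]
side cell [ 0.494  0.14  -0.001] 0.97
side feed [0.668 0.028 0.001] 0.66
side feed [0.494 0.141 0.006] 0.58
side end_stop [0.464 0.278 0.038] 0.69
side guard [0.516 0.145 0.061] 0.82
side guard_handle [0.532 0.153 0.111] 0.89
side tube_center [ 0.533 -0.036  0.039] 0.92
side tube_center [ 0.314 -0.157  0.042] 0.76
side tube_center [0.193 0.318 0.042] 0.67
side magnet [0.669 0.025 0.002] 0.71
side spray [ 0.363  0.437 -0.003] 0.83
side hammer [ 0.556  0.515 -0.001] 0.81
side dustpan [ 0.391 -0.394 -0.003] 0.86
side offcut_a [ 0.598 -0.416  0.001] 0.94
side offcut_a [ 0.669 -0.282 -0.001] 0.81
```

View pics/top0.png

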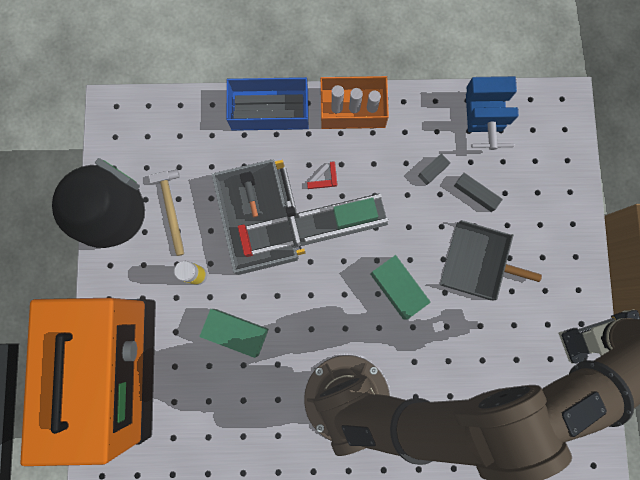

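View pics/side0.png

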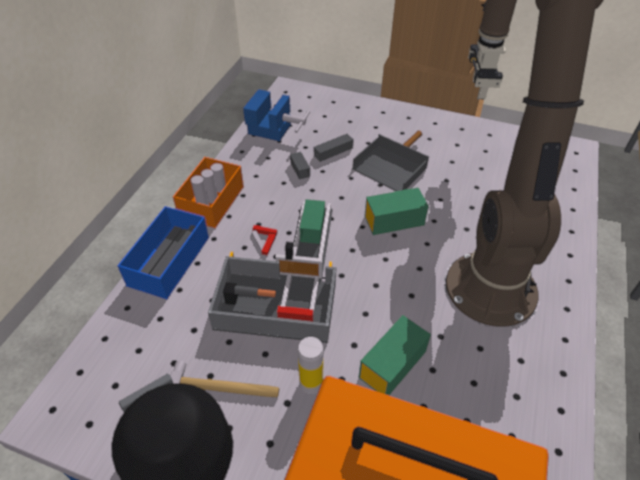

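The top view shows the real job: the short green tube is in the channel at about (357,212). The two bigger green blocks at (400,287) and (233,332) are look-alikes. The handle is at (291,211) and the red stop at (244,239). Next I'll refine the cell frame and compute the first move.

```bash
cat >h.py <<'E'
from cell import arm,get_image,search_frame,pinpoint
import numpy as np,cv2,json
from scipy.spatial.transform import Rotation as R
def cloud(d):
    z=d["range_z"];v,u=np.mgrid[:480,:640];K=d["K"]
    p=np.dstack([(u-K[0,2])/K[0,0]*z,(v-K[1,2])/K[1,1]*z,z])
    r=np.array(d["rotation"]); Rm=R.from_rotvec(r).as_matrix() if r.size==3 else r
    return p@Rm.T+d["origin"]
def frame():
    f=json.load(open("frame.json"));return np.array(f["o"]),f["yaw"]
def c2w(x,y,z):
    o,a=frame();return np.array([o[0]+x*np.cos(a)-y*np.sin(a),o[1]+x*np.sin(a)+y*np.cos(a),z])
def w2c(p):
    o,a=frame();d=np.array(p[:2])-o;return np.array([d[0]*np.cos(a)+d[1]*np.sin(a),-d[0]*np.sin(a)+d[1]*np.cos(a),p[2]])
def tools():
    s=arm.observe();o,a=frame();A=R.from_rotvec(s["ee_rot"]);p=s["position"]
    best=None
    for sg in(1,-1):
        X=np.array([0,0,-1.]);Z=sg*np.array([np.cos(a),np.sin(a),0]);Y=np.cross(Z,X)
        T=R.from_matrix(np.column_stack([X,Y,Z]));t=(A.inv()*T).as_rotvec(degrees=True)
        if best is None or np.linalg.norm(t)<np.linalg.norm(best[0]): best=(t,T,sg)
    t,T,sg=best
    print("t",round(s["clock"],2),"tip cell mm",np.round(w2c(p+A.apply([.178,0,0]))*1e3,1),"turn deg",np.round(t,1),"sg",sg,"F",np.round(s["force"],1),"w",round(s["width"]*91.8,1),"q",np.round(s["joints"],2))
    return s,T,sg
def go(x,y,ztip):
    "tool shift (mm) to bring the tip to cell x,y,z, after the turn"
    s,T,sg=tools();print("shift for",(x,y,ztip),np.round(T.inv().apply(c2w(x,y,ztip+.178)-s["position"])*1e3,1))
E
python3 - <<'E'
from h import *
res={}
for c in("top","side"):
    d=dict(np.load(f"{c}0.npz"));P=cloud(d);hsv=cv2.cvtColor(d["frame"],cv2.COLOR_RGB2HSV)
    H,S,V=hsv[...,0].astype(int),hsv[...,1],hsv[...,2]
    g=(H>60)&(H<90)&(S>80)&(abs(P[...,2]-.068)<.006)&(np.hypot(P[...,0]-.537,P[...,1]+.038)<.09)
    r=((H<8)|(H>172))&(S>120)&(abs(P[...,2]-.06)<.006)&(np.hypot(P[...,0]-.463,P[...,1]-.281)<.08)
    b=(V<70)&(P[...,2]>.12)&(P[...,2]<.145)&(np.hypot(P[...,0]-.533,P[...,1]-.151)<.04)
    for n,m in(("tube",g),("stop",r),("handle",b)):
        q=P[m];(cx,cy),wh,an=cv2.minAreaRect((q[:,:2]*1000).astype(np.float32));print(c,n,m.sum(),round(cx,1),round(cy,1),np.round(wh,1),round(an,1),np.round(np.median(q,0)*1e3,1))
E
```

```text
top tube 746 536.4 -37.3 [ 60.5 119.4] 11.9 [536.1 -36.   67.5]
top stop 185 460.8 288.9 [87.9 21. ] 12.9 [462.8 288.9  59.2]
top handle 61 532.2 150.0 [20.7 22.7] 6.4 [531.8 149.9 132.3]
side tube 549 534.7 -36.0 [ 58.8 125.9] 12.5 [533.5 -31.8  68.3]
side stop 269 461.0 291.2 [89.6 23.3] 12.9 [461.  292.4  59.7]
side handle 55 529.0 154.5 [16.1 22.4] 20.7 [529.7 156.6 132.5]
```

```bash
echo '{"o":[0.4947,0.1416],"yaw":0.2234}'>frame.json; python3 - <<'E'
from h import *
for n,p in(("handle",(.531,.151,.13)),("tube",(.536,-.037,.038))): print(n,w2c(p))
x=w2c((.5315,.151,.13))[0]
go(x,0,.20); go(x,0,.094)
E
```

```text
handle [0.03748048 0.00112427 0.13      ]
tube [ 0.0007055  -0.18331163  0.038     ]
t 1.2 tip cell mm [-474.8 -652.3  226.8] turn deg [-86.4   0.    0. ] sg 1 F [ 0.3  0.4 -0.7] w 92.2 q [ 1.18  0.43  0.03  1.57 -0.01  1.13 -0.08]
shift for (np.float64(0.03796804994295093), 0, 0.2) [ 26.8 652.3 512.8]
t 1.2 tip cell mm [-474.8 -652.3  226.8] turn deg [-86.4   0.    0. ] sg 1 F [ 0.3  0.4 -0.7] w 92.2 q [ 1.18  0.43  0.03  1.57 -0.01  1.13 -0.08]
shift for (np.float64(0.03796804994295093), 0, 0.094) [132.8 652.3 512.8]
```

Request:
{"name": "arm_command", "arguments": {"motion": [[91.8,0,0,0,-10.7,0,0],[91.8,0,0,0,-10.7,0,0],[91.8,0,0,0,-10.7,0,0],[91.8,0,0,0,-10.7,0,0],[91.8,0,0,0,-10.7,0,0]], "newtons": 30}}

```text
clock: 1.82
position: [0.1761, -0.5997, 0.4048]
ee_rot: [0.271, 1.554, -0.271]
force: [0.3, 0.3, 0.1]
width: 1.0
```

Request:
{"name": "arm_command", "arguments": {"motion": [[91.8,0,0,0,-10.7,0,0],[91.8,0,0,0,-10.7,0,0],[91.8,0,0,0,-10.7,0,0],[91.8,0,0,0,-0.8,0,0],[91.8,0,30,25,0,0,0]]}}

```text
clock: 2.45
position: [0.1921, -0.5664, 0.4042]
ee_rot: [-0.169, 1.565, 0.168]
force: [0.6, 0.7, -0.5]
width: 1.003
```

Request:
{"name": "arm_command", "arguments": {"motion": [[91.8,0,45,35,0,0,0],[91.8,0,45,35,0,0,0],[91.8,0,45,35,0,0,0],[91.8,0,45,35,0,0,0],[91.8,0,45,35,0,0,0]]}}

```text
clock: 3.08
position: [0.3154, -0.305, 0.4051]
ee_rot: [-0.172, 1.563, 0.171]
force: [1.0, -0.3, 0.7]
width: 1.0
```

Request:
{"name": "arm_command", "arguments": {"motion": [[91.8,0,45,35,0,0,0],[91.8,0,45,35,0,0,0],[91.8,0,45,35,0,0,0],[91.8,0,45,35,0,0,0],[91.8,0,45,35,0,0,0]]}}

```text
clock: 3.7
position: [0.4363, -0.047, 0.4051]
ee_rot: [-0.171, 1.563, 0.17]
force: [1.5, -1.1, 0.0]
width: 1.002
```

```bash
python3 - <<'E'
from h import *
go(.038,0,.20)
E
```

```text
t 3.7 tip cell mm [ -98.6 -171.1  227.1] turn deg [-0.3  0.1  0. ] sg 1 F [ 1.5 -1.1  0. ] w 92.0 q [ 0.6   0.2  -0.7   1.96  0.15  1.03  0.04]
shift for (0.038, 0, 0.2) [ 27.1 171.  136.7]
```

Request:
{"name": "arm_command", "arguments": {"motion": [[91.8,0,45,36,0,0,0],[91.8,0,45,36,0,0,0],[91.8,0,45,36,0,0,0],[91.8,5,36,29,0,0,0],[91.8,20,0,0,0,0,0]]}}

```text
clock: 4.32
position: [0.5324, 0.1528, 0.3803]
ee_rot: [-0.173, 1.561, 0.178]
force: [0.2, -0.5, -0.9]
width: 0.997
```

```bash
python3 - <<'E'
from h import *
d=get_image("side");cv2.imwrite("pics/side1.png",cv2.resize(d["frame"][150:380,150:450,::-1],None,fx=2,fy=2))
for c in("side","top"):
    if c=="top":get_image(c)
    for r in pinpoint(c,"guard_handle")[:2]:print(np.round(w2c(r["point"])*1e3),r["p"])
go(.038,0,.094)
E
```

```text
[ 35.  -2. 110.] 0.65
t 4.53 tip cell mm [ 37.2  -2.  201.7] turn deg [-0.2 -0.1  0. ] sg 1 F [-0.4 -0.3  0.8] w 91.7 q [ 0.16  0.44 -0.72  1.74  0.32  1.08 -0.45]
shift for (0.038, 0, 0.094) [107.7   1.9   0.7]
```

View pics/side1.png

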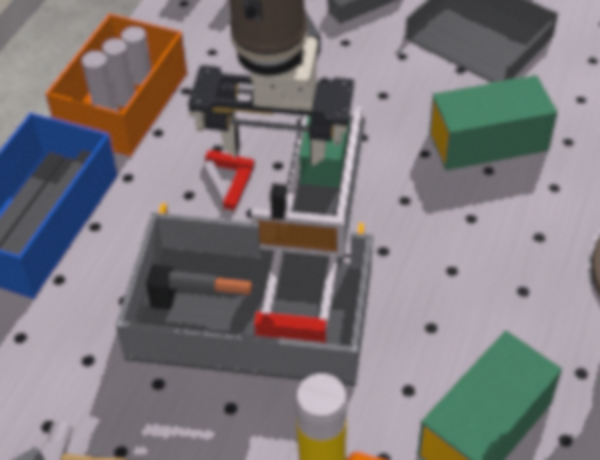

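The picture shows the open jaws straddling the handle at (278,200) from above, spread along the slide direction. I'll descend and pinch it.

Request:
{"name": "arm_command", "arguments": {"motion": [[91.8,30,1,0,0,0,0],[91.8,30,1,0,0,0,0],[91.8,30,0,0,0,0,0],[91.8,16,0,0,0,0,0],[10,0,0,0,0,0,0]]}}

```text
clock: 5.15
position: [0.5312, 0.1498, 0.2736]
ee_rot: [-0.174, 1.565, 0.174]
force: [-0.4, 0.1, 0.3]
width: 0.934
```

Request:
{"name": "arm_command", "arguments": {"motion": [[10,0,0,0,0,0,0],[10,0,0,0,0,0,0],[10,0,0,0,0,0,0],[10,0,0,0,0,0,0],[10,0,0,0,0,0,0]]}}

```text
clock: 5.78
position: [0.5312, 0.1504, 0.2738]
ee_rot: [-0.175, 1.564, 0.175]
force: [0.1, 0.6, -0.1]
width: 0.399
```

```bash
python3 - <<'E'
from h import *
go(.153,0,.094)
E
```

```text
t 5.78 tip cell mm [37.5  0.4 95.8] turn deg [-0.  0.  0.] sg 1 F [ 0.1  0.6 -0.1] w 36.6 q [ 0.1   0.56 -0.66  1.86  0.44  0.87 -0.55]
shift for (0.153, 0, 0.094) [  1.8  -0.5 115.5]
```

Request:
{"name": "arm_command", "arguments": {"motion": [[10,0,0,0,0,0,0],[10,0,0,0,0,0,0],[10,0,0,0,0,0,0],[10,0,0,0,0,0,0]]}}

```text
clock: 6.28
position: [0.5313, 0.1504, 0.2737]
ee_rot: [-0.175, 1.563, 0.175]
force: [2.0, 0.3, -1.7]
width: 0.21
```

Request:
{"name": "arm_command", "arguments": {"motion": [[10,0,0,22,0,0,0],[10,0,0,22,0,0,0],[10,0,0,22,0,0,0],[10,0,0,22,0,0,0],[10,0,0,22,0,0,0]]}}

```text
clock: 6.9
position: [0.6384, 0.1748, 0.2738]
ee_rot: [-0.176, 1.565, 0.175]
force: [-3.4, -1.2, 5.4]
width: 0.218
```

Request:
{"name": "arm_command", "arguments": {"motion": [[10,0,0,4,0,0,0],[10,0,0,2,0,0,0],[10,0,0,0,0,0,0]]}}

```text
clock: 7.28
position: [0.644, 0.1759, 0.2738]
ee_rot: [-0.175, 1.564, 0.175]
force: [-1.3, -0.0, 2.3]
width: 0.22
```

```bash
python3 - <<'E'
from h import *
go(.153,0,.094)
for c in("side","top"):
    get_image(c)
    for r in pinpoint(c,"guard_handle")[:2]:print(np.round(w2c(r["point"])*1e3),r["p"])
E
```

```text
t 7.28 tip cell mm [153.2   0.4  95.8] turn deg [-0. -0.  0.] sg 1 F [-1.3 -0.   2.3] w 20.2 q [ 0.03  0.71 -0.62  1.56  0.46  1.02 -0.49]
shift for (0.153, 0, 0.094) [ 1.8 -0.4 -0.2]
[151.  -1. 112.] 0.86
```

Request:
{"name": "arm_command", "arguments": {"motion": [[10,0,0,2,0,0,0],[10,0,0,1,0,0,0],[10,0,0,0,0,0,0]]}}

```text
clock: 7.85
position: [0.6473, 0.1767, 0.2738]
ee_rot: [-0.175, 1.564, 0.175]
force: [-3.1, -0.7, 4.1]
width: 0.214
```

```bash
python3 - <<'E'
from h import *
go(.153,0,.094)
E
```

```text
t 7.85 tip cell mm [156.6   0.4  95.8] turn deg [-0. -0.  0.] sg 1 F [-3.1 -0.7  4.1] w 19.6 q [ 0.03  0.71 -0.62  1.55  0.46  1.03 -0.49]
shift for (0.153, 0, 0.094) [ 1.8 -0.4 -3.6]
```

Request:
{"name": "arm_command", "arguments": {"motion": [[60,0,0,0,0,0,0],[60,0,0,0,0,0,0],[60,0,0,0,0,0,0],[60,-30,0,0,0,0,0],[60,-50,0,0,0,0,0]]}}

```text
clock: 8.48
position: [0.6469, 0.1762, 0.3526]
ee_rot: [-0.176, 1.568, 0.175]
force: [1.2, -0.6, 1.4]
width: 0.646
```

Request:
{"name": "arm_command", "arguments": {"motion": [[0,-10,-40,-22,0,0,0],[0,0,-48,-27,0,0,0],[0,0,-48,-27,0,0,0],[0,0,-48,-27,0,0,0],[0,0,-48,-27,0,0,0]]}}

```text
clock: 9.1
position: [0.571, -0.0801, 0.3638]
ee_rot: [-0.175, 1.563, 0.175]
force: [0.4, -0.2, 0.1]
width: 0.157
```

Request:
{"name": "arm_command", "arguments": {"motion": [[0,0,-48,-27,0,0,0],[0,0,0,0,0,0,0],[0,0,0,0,0,0,0]]}}

```text
clock: 9.48
position: [0.5561, -0.1307, 0.3639]
ee_rot: [-0.174, 1.563, 0.175]
force: [0.5, 0.4, 1.6]
width: 0.006
```

```bash
python3 - <<'E'
from h import *
go(0,-.28,.04)
d=get_image("side");cv2.imwrite("pics/side2.png",cv2.resize(d["frame"][120:350,180:480,::-1],None,fx=2,fy=2))
for r in pinpoint("side","guard_handle")[:2]:print(np.round(w2c(r["point"])*1e3),r["p"])
for r in pinpoint("side","tube_center")[:3]:print(np.round(w2c(r["point"])*1e3),r["p"])
E
```

```text
t 9.47 tip cell mm [  -0.4 -279.1  185.9] turn deg [-0.  0. -0.] sg 1 F [0.5 0.4 1.6] w 0.6 q [ 0.62  0.48 -0.68  1.72  0.34  1.07  0.05]
shift for (0, -0.28, 0.04) [145.9  -0.9   0.5]
[158.   4. 111.] 0.65
[-2. -0. -1.] 0.2
[-254.  238.   40.] 0.89
[-241. -253.   43.] 0.7
[   4. -184.   42.] 0.61
```

View pics/side2.png

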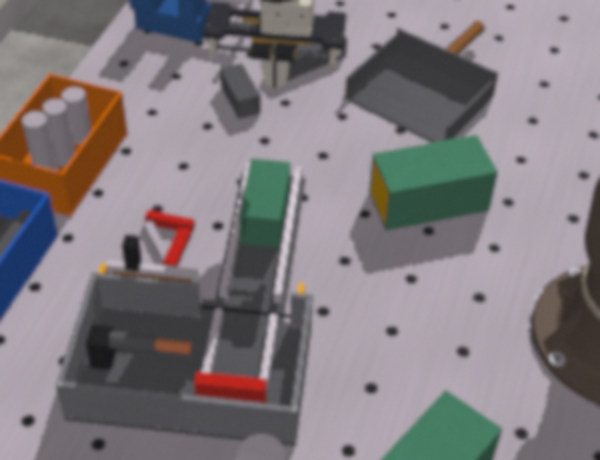

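The guard is fully open, with its handle at (131,252), and the tube is untouched at (267,200). The closed gripper is above and behind the cap. I'll lower it and push.

Request:
{"name": "arm_command", "arguments": {"motion": [[0,40,0,0,0,0,0],[0,40,0,0,0,0,0],[0,40,0,0,0,0,0],[0,24,0,0,0,0,0],[0,0,0,0,0,0,0]]}}

```text
clock: 10.25
position: [0.5556, -0.1298, 0.2182]
ee_rot: [-0.176, 1.567, 0.178]
force: [0.3, -0.6, 0.4]
width: 0.003
```

Request:
{"name": "arm_command", "arguments": {"motion": [[0,0,15,0,0,0,0],[0,0,10,0,0,0,0],[0,0,15,0,0,0,0],[0,0,15,0,0,0,0],[0,0,15,0,0,0,0]]}}

```text
clock: 10.88
position: [0.541, -0.063, 0.2212]
ee_rot: [-0.176, 1.561, 0.172]
force: [1.5, -5.6, 2.1]
width: 0.003
```

```bash
python3 - <<'E'
from h import *
go(0,.012,.04)
for c in("side","top"):
    get_image(c)
    for r in pinpoint(c,"tube_center")[:3]:print(np.round(w2c(r["point"])*1e3),r["p"])
E
```

```text
t 10.88 tip cell mm [   0.3 -210.2   43.2] turn deg [-0.1  0.1  0.2] sg 1 F [ 1.5 -5.6  2.1] w 0.3 q [ 0.44  0.61 -0.59  1.92  0.49  0.75 -0.21]
shift for (0, 0.012, 0.04) [3.200e+00 2.218e+02 1.000e-01]
[-254.  240.   42.] 0.84
[-238. -251.   44.] 0.64
[  -0. -140.   40.] 0.6
[-258.  237.   42.] 0.98
[-240. -257.   43.] 0.74
[   2. -139.   39.] 0.65
```

Request:
{"name": "arm_command", "arguments": {"motion": [[0,0,20,0,0,0,0],[0,0,22,0,0,0,0],[0,0,22,0,0,0,0],[0,0,22,0,0,0,0],[0,0,22,0,0,0,0]]}}

```text
clock: 11.7
position: [0.517, 0.0415, 0.22]
ee_rot: [-0.175, 1.563, 0.172]
force: [1.4, -5.1, 3.1]
width: 0.007
```

Request:
{"name": "arm_command", "arguments": {"motion": [[0,0,22,0,0,0,0],[0,0,22,0,0,0,0],[0,0,22,0,0,0,0],[0,0,18,0,0,0,0],[0,0,12,0,0,0,0]]}}

```text
clock: 12.32
position: [0.4957, 0.1357, 0.22]
ee_rot: [-0.176, 1.563, 0.173]
force: [1.2, -8.8, 7.1]
width: 0.002
```

```bash
python3 - <<'E'
from h import *
go(0,.012,.04)
for c in("side","top"):
    get_image(c)
    for r in pinpoint(c,"tube_center")[:3]:print(np.round(w2c(r["point"])*1e3),r["p"])
E
```

```text
t 12.32 tip cell mm [-0.3 -6.3 42. ] turn deg [-0.1  0.   0.1] sg 1 F [ 1.2 -8.8  7.1] w 0.1 q [ 0.06  0.57 -0.59  2.    0.48  0.71 -0.61]
shift for (0, 0.012, 0.04) [ 2.  18.   0.3]
[-242. -253.   41.] 0.86
[-254.  240.   42.] 0.74
[-2. 62. 42.] 0.62
[-259.  236.   46.] 0.91
[ 4. 66. 36.] 0.85
```

Request:
{"name": "arm_command", "arguments": {"motion": [[0,0,6,0,0,0,0],[0,0,5,0,0,0,0],[0,0,4,0,0,0,0],[0,0,2,0,0,0,0],[0,0,0,0,0,0,0]]}}

```text
clock: 13.15
position: [0.4916, 0.1527, 0.2196]
ee_rot: [-0.175, 1.564, 0.175]
force: [1.2, -2.4, -1.3]
width: 0.001
```

```bash
python3 - <<'E'
from h import *
go(0,.012,.04)
E
```

```text
t 13.15 tip cell mm [-0.6 11.4 41.6] turn deg [-0. -0.  0.] sg 1 F [ 1.2 -2.4 -1.3] w 0.1 q [ 0.03  0.57 -0.59  1.99  0.48  0.71 -0.64]
shift for (0, 0.012, 0.04) [1.6 0.5 0.6]
```

Request:
{"name": "arm_command", "arguments": {"motion": [[0,0,1,0,0,0,0],[0,0,1,0,0,0,0],[0,0,0,0,0,0,0]]}}

```text
clock: 13.52
position: [0.4915, 0.1531, 0.2196]
ee_rot: [-0.176, 1.564, 0.172]
force: [2.3, -9.3, 1.7]
width: 0.002
```

Request:
{"name": "arm_command", "arguments": {"motion": [[0,0,1,0,0,0,0],[0,0,1,0,0,0,0],[0,0,0,0,0,0,0]]}}

```text
clock: 13.9
position: [0.4915, 0.1536, 0.2196]
ee_rot: [-0.177, 1.565, 0.169]
force: [3.1, -14.6, 3.6]
width: 0.004
```

```bash
python3 - <<'E'
from h import *
go(0,.012,.04)
for c in("side","top"):
    get_image(c)
    for r in pinpoint(c,"tube_center")[:3]:print(np.round(w2c(r["point"])*1e3),r["p"])
E
```

```text
t 13.9 tip cell mm [-0.7 11.5 41.6] turn deg [-0.2 -0.1  0.3] sg 1 F [  3.1 -14.6   3.6] w 0.4 q [ 0.02  0.57 -0.59  1.99  0.48  0.72 -0.64]
shift for (0, 0.012, 0.04) [ 1.6 -0.4  0.5]
[-240. -256.   45.] 0.85
[-1. 81. 37.] 0.56
[-253.  241.   41.] 0.56
[-261.  239.   42.] 0.71
[ -23. -567.   -0.] 0.69
[ 1. 80. 37.] 0.68
```

The tube is home: the tip stalls at 15 N and the tube reads y≈80–81 mm. Next I'll back off, lift, and return to the handle.

Request:
{"name": "arm_command", "arguments": {"motion": [[0,0,-15,0,0,0,0],[0,-30,-5,0,0,0,0],[0,-50,0,0,0,0,0],[60,-55,0,10,0,0,0],[60,-10,2,40,0,0,0]]}}

```text
clock: 14.72
position: [0.5436, 0.1511, 0.3693]
ee_rot: [-0.174, 1.558, 0.177]
force: [0.5, 0.4, -1.0]
width: 0.168
```

Request:
{"name": "arm_command", "arguments": {"motion": [[60,0,2,50,0,0,0],[60,0,0,45,0,0,0],[60,0,0,11,0,0,0],[60,0,0,0,0,0,0],[60,0,0,0,0,0,0]]}}

```text
clock: 15.35
position: [0.6454, 0.1756, 0.3648]
ee_rot: [-0.176, 1.564, 0.176]
force: [-0.2, -0.5, 0.6]
width: 0.649
```

```bash
python3 - <<'E'
from h import *
go(.156,0,.096)
E
```

```text
t 15.35 tip cell mm [154.3  -0.2 186.8] turn deg [ 0. -0. -0.] sg 1 F [-0.2 -0.5  0.6] w 59.6 q [ 0.04  0.62 -0.64  1.46  0.38  1.18 -0.43]
shift for (0.156, 0, 0.096) [90.8  0.3  1.6]
```

Request:
{"name": "arm_command", "arguments": {"motion": [[60,35,0,2,0,0,0],[60,35,0,0,0,0,0],[60,21,0,0,0,0,0],[10,0,0,0,0,0,0],[10,0,0,0,0,0,0]]}}

```text
clock: 15.98
position: [0.6487, 0.1762, 0.2752]
ee_rot: [-0.175, 1.562, 0.175]
force: [0.2, -0.3, 0.6]
width: 0.485
```

Request:
{"name": "arm_command", "arguments": {"motion": [[10,0,0,0,0,0,0],[10,0,0,0,0,0,0],[10,0,0,0,0,0,0],[10,0,0,0,0,0,0],[10,0,0,0,0,0,0]]}}

```text
clock: 16.6
position: [0.6477, 0.1759, 0.2744]
ee_rot: [-0.176, 1.565, 0.175]
force: [-6.5, -2.6, 7.0]
width: 0.215
```

Request:
{"name": "arm_command", "arguments": {"motion": [[10,0,0,-20,0,0,0],[10,0,0,-22,0,0,0],[10,0,0,-22,0,0,0],[10,0,0,-22,0,0,0],[10,0,0,-20,0,0,0]]}}

```text
clock: 17.23
position: [0.545, 0.1525, 0.2743]
ee_rot: [-0.174, 1.562, 0.175]
force: [3.9, 1.1, -0.2]
width: 0.214
```

```bash
python3 - <<'E'
from h import *
go(.025,0,.096)
E
```

```text
t 17.23 tip cell mm [51.8 -0.5 96.3] turn deg [-0.   0.1 -0. ] sg 1 F [ 3.9  1.1 -0.2] w 19.6 q [ 0.08  0.57 -0.64  1.83  0.43  0.89 -0.53]
shift for (0.025, 0, 0.096) [  0.3   0.5 -26.5]
```

Request:
{"name": "arm_command", "arguments": {"motion": [[10,0,0,-12,0,0,0],[10,0,0,-8,0,0,0],[10,0,0,-4,0,0,0],[10,0,0,0,0,0,0],[10,0,0,0,0,0,0]]}}

```text
clock: 17.85
position: [0.5217, 0.1473, 0.2743]
ee_rot: [-0.175, 1.564, 0.175]
force: [-1.4, -0.9, 9.8]
width: 0.22
```

Request:
{"name": "arm_command", "arguments": {"motion": [[10,0,0,-1,0,0,0],[10,0,0,-1,0,0,0],[10,0,0,0,0,0,0]]}}

```text
clock: 18.23
position: [0.5204, 0.1469, 0.2743]
ee_rot: [-0.175, 1.562, 0.175]
force: [2.5, 0.8, 6.3]
width: 0.214
```

Request:
{"name": "arm_command", "arguments": {"motion": [[10,0,0,-1,0,0,0],[10,0,0,-1,0,0,0],[10,0,0,0,0,0,0]]}}

```text
clock: 18.6
position: [0.5198, 0.1466, 0.2743]
ee_rot: [-0.173, 1.559, 0.176]
force: [11.3, 2.1, -2.2]
width: 0.22
```

```bash
python3 - <<'E'
from h import *
go(.025,0,.096)
E
```

```text
t 18.6 tip cell mm [26.5 -0.5 96.3] turn deg [-0.1  0.3 -0.1] sg 1 F [11.3  2.1 -2.2] w 20.2 q [ 0.1   0.53 -0.65  1.89  0.42  0.85 -0.55]
shift for (0.025, 0, 0.096) [ 0.3  0.7 -0.6]
```

The force rose to 11 N at the shut stop, and the travel between the two stops is 130 mm. Now I'll release and lift clear.

Request:
{"name": "arm_command", "arguments": {"motion": [[60,0,0,0,0,0,0],[60,0,0,0,0,0,0],[60,0,0,0,0,0,0],[60,-40,0,0,0,0,0],[60,-50,0,0,0,0,0]]}}

```text
clock: 19.23
position: [0.5172, 0.146, 0.3638]
ee_rot: [-0.176, 1.567, 0.175]
force: [0.2, -1.0, 0.0]
width: 0.645
```

Request:
{"name": "arm_command", "arguments": {"motion": [[60,-10,-50,0,0,0,0],[60,0,-60,0,0,0,0],[60,0,-60,0,0,0,0],[60,0,-40,0,0,0,0],[60,0,0,0,0,0,0]]}}

```text
clock: 19.85
position: [0.5643, -0.0627, 0.373]
ee_rot: [-0.171, 1.565, 0.169]
force: [-1.0, 0.7, -0.1]
width: 0.655
```

```bash
python3 - <<'E'
from h import *
tools()
for c in("side","top"):
    d=get_image(c)
    if c=="side":cv2.imwrite("pics/side3.png",cv2.resize(d["frame"][120:350,180:480,::-1],None,fx=2,fy=2))
    for n in("guard_handle","tube_center"):
        for r in pinpoint(c,n)[:4]:print(c,n,np.round(w2c(r["point"])*1e3),round(r["p"],2))
    P=cloud(d);hsv=cv2.cvtColor(d["frame"],cv2.COLOR_RGB2HSV);H,S,V=[hsv[...,i].astype(int) for i in range(3)]
    t=c2w(.0,.082,.068);h=c2w(.025,0,.13)
    g=(H>60)&(H<90)&(S>80)&(abs(P[...,2]-.068)<.006)&(np.hypot(P[...,0]-t[0],P[...,1]-t[1])<.09)
    b=(V<70)&(P[...,2]>.12)&(P[...,2]<.145)&(np.hypot(P[...,0]-h[0],P[...,1]-h[1])<.04)
    for n,m in(("tube",g),("handle",b)):
        if m.sum():
            (cx,cy),wh,an=cv2.minAreaRect((P[m][:,:2]*1000).astype(np.float32));print(c,n,m.sum(),np.round(w2c((cx/1e3,cy/1e3,0))*1e3,1),np.round(wh,1),round(an,1))
E
```

```text
t 19.85 tip cell mm [  22.3 -214.9  195. ] turn deg [-0.4 -0.1  0.1] sg 1 F [-1.   0.7 -0.1] w 60.2 q [ 0.49  0.46 -0.66  1.72  0.31  1.08 -0.06]
side guard_handle [ 20.  -0. 110.] 0.89
side tube_center [-2. 82. 40.] 0.78
side tube_center [-242. -252.   45.] 0.63
side tube_center [-251.  241.   41.] 0.59
side tube_center [  4. 139.  39.] 0.25
side tube 817 [-0.7 83.8  0. ] [ 58.6 120.4] 12.1
side handle 61 [23.2  4.4  0. ] [15.9 23.6] 20.4
top guard_handle [ 23.  -2. 103.] 0.54
top tube_center [-255.  239.   44.] 0.97
top tube_center [ 2. 79. 34.] 0.8
top tube_center [-241. -260.   45.] 0.76
top tube_center [ -19. -565.   -2.] 0.2
top tube 740 [ 0.8 81.8  0. ] [ 59.8 119.1] 12.6
top handle 59 [24.4 -0.7  0. ] [18.7 23.9] 8.8
```

View pics/side3.png

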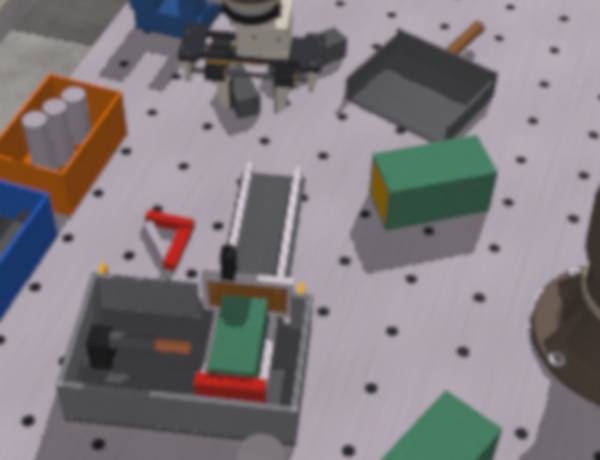

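The guard is shut, with its handle at (229,262). The tube lies flat against the red stop at (240,335), and the bystanders in view haven't moved. I'm handing the job in.

```bash
python3 -c "
from cell import arm
print(arm.sign_off())"
```

```text
the job is handed in; nothing more can be done
None
```

I slid the guard fully open by its handle, pushed the tube home by its cap with closed fingers, and slid the guard shut again. I then backed the arm clear and handed the job in at about 20 s of the 58 s allowed.

- **Tube:** it stalled against the end stop at about 15 N. The last camera fits put it at y of about 82–84 mm and x within 1 mm, inside the limits. The networks' estimates ranged from y 79 to 82 mm. I did not measure its tilt; it looks flat in the last picture.
- **Guard:** the handle travelled 130 mm between the two stops, with 11 N measured at the shut stop. The camera fits put the handle at x of about 23–24 mm, where 25 mm is shut. The side camera's network read 20 mm, which is within its error.
- **Other things on the table:** those in the last side picture look unmoved. I did not measure their positions again.

No check failed, but no verdict was reported at hand-in.

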